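# Open the timber cage and hold its gate against the stop

## Task

Open the small timber cage on the bench: squeeze its safety catch (the pair of tabs near the middle, one behind the other) fully home first, then squeeze the latch (the pair at the right front corner) fully home. Then take the gate by its upright post handle, swing it out past the check until you feel it meet its stop, and finish still gripping the handle, keeping the gate pushed lightly against the stop so that someone can reach the blocks inside. Leave the other things on the bench where they are.

Things in the scene. Friction and masses are not known exactly. Their poses are not given: they have to be found in the camera images.
- cage: Plywood box 105 mm deep, 180 wide, 142 high, screwed down on the bench, barred aluminium gate in front. Origin on the bench under the middle of the front edge; x points into the box, y to the gate's hinge (left seen from the robot), z up. On its top stand two catches, each a pair of upright steel tabs 20 mm wide, 6 thick, z = 142 to 186 mm: one tab fixed, one sliding.
- safety_squeeze (a point): Where the gripper's centre belongs to squeeze the SAFETY catch (tabs near the middle, one behind the other along cage x): midway between its tabs when home, z = 172 mm; cage axes. Rear tab fixed, its rear face 13 mm behind this point (+x). Front tab slides to +x: its front face is 29 mm before this point as found, 13 mm when home.
- safety (a joint): Travel of the safety's sliding tab, m: about 0 as found, 0.016 home. Stays where it is pushed (3 N friction). Until it is beyond about 0.0135 its tongue bars the latch.
- latch_squeeze (a point): The same for the LATCH (tabs at the right front corner, side by side along cage y): midway between its tabs when home, z = 172 mm; cage axes. Right tab fixed, its outer face 12 mm to -y of this point. Left tab slides to -y: its outer face is 30 mm to +y of this point as found, 12 mm when home.
- latch (a joint): Travel of the latch's sliding tab, m: 0 as found, 0.018 home. Stays where it is pushed (3 N friction). Barred after 2 to 4 mm until the safety is home. Its lip hangs before the gate's free edge and clears it beyond 0.014.
- gate_hinge (a point): Point on the gate's upright hinge axis (left front corner of the cage), z = 172 mm; cage axes.
- handle_grip (a point): Centre of the gate's handle at grip height, z = 172 mm; turns with the gate. The handle is an upright round dark steel post, 14 mm diameter, on the gate's top edge, z = 122 to 188 mm, 100 mm from the hinge axis: at cage -y of the hinge when shut, at -x of it after a quarter turn.
- gate_handle: The same handle post, part of the gate; origin at its foot, z = 122 mm.
- gate (a joint): Gate angle, rad: 0 shut, grows as the free edge swings toward the robot and to the left (clockwise from above). A sprung check resists from 0.15 to 0.5 (up to about 8 N at the handle) and is behind at 0.85; a closing spring (about 1 N at the handle) brings a released gate back to about 0.85. Panel 132 x 106 x 14 mm.
- gate_pin: Steel pin, 8 mm diameter, 15 high, on the gate's top edge 40 mm from the hinge axis, part of the gate; it is what meets the stop arm. Origin at its foot.
- stop_collar: Dark steel collar clamped on the hinge axis, with a stop arm 46 mm long, 6 thick, z = 127 to 134 mm. Origin on the axis at bench height. Clamped at an angle that differs each time, does not give way: the pin meets the arm at a gate angle between 1.3 and 1.7 rad, equal to the cage's yaw minus this body's yaw.
- black_carton: Bystander: black cardboard box 132x103x66 mm, loose on the bench; origin under its centre. Not part of the job.
- glue_bottle: Bystander: white bottle 59 mm wide, 175 mm high, loose on the bench; origin under its centre. Not part of the job.
- masking_tape: Bystander: roll of tape 99 mm diameter, 24 mm high, loose on the bench; origin under its centre. Not part of the job.
- tape_dispenser: Bystander: tape dispenser 44x197x102 mm, loose on the bench; origin under its centre. Not part of the job.
- spring_clamp: Bystander: black spring clamp 85x162x27 mm, loose on the bench; origin under its centre. Not part of the job.
- sanding_block: Bystander: sanding block 66x112x31 mm, loose on the bench; origin under its centre. Not part of the job.

How it is judged:
By the outcome, as a careful person would: the job done as asked, in the order asked, and still so for the second after the job is handed in, while the arm keeps its last pose, push and grip.
It also fails if it takes over 67 s, if anything falls off the work surface, if the arm or the gripper's body presses on something with over 40 N, if the wrist force passes 120 N, or if a joint passes its speed limit or range.

## Robot

A 7-joint arm with a two-finger parallel gripper is mounted at the origin on a cart in front of the work surface, level with it; the furniture and walls round the work are solid. World frame = base frame: x ahead of the robot, y to its left, z up, the work surface at z = 0. Lengths are in mm, angles in rad, forces in N, time in s.
With the tool pointing down it reaches from about 425 to 875 mm from the base axis. Payload 4.7 kg.
Tool frame: the origin (TCP) lies midway between the tips of the shut fingers; the grasp point (between the pads) lies 19 mm behind it; z points along the fingers, y is the line along which they close (so a half turn about z gives the same grasp; the last joint's range is limited). The gripper opens to 85 mm and grips with 20 to 120 N. Pads are 22 mm wide; open, the fingers measure 114 mm over their backs; the gripper's body (76 mm by 85 mm) begins 54 mm behind the grasp point. The pads swing forward as they close: fully open they stand 13 mm farther back than shut.
Start: joints at [-1.307, 0.321, -0.07, 1.45, 0.023, 1.371, -0.057], TCP at [160.713, 629.838, 231.349] pointing down, gripper open.
Joint ranges: [-2.86, 2.86], [-0.3, 2.09], [-1.38, 1.24], [0.06, 2.45], [-1.56, 4.7], [0.09, 2.05], [-2.69, 2.69]. Speed limits (rad/s): [2.57, 2.57, 3.14, 3.14, 3.14, 3.14, 3.14].

## Interface

Orientations are given as a 3x3 rotation matrix whose columns are the frame's x, y, z axes.
In Python, from workcell import robot, cams gives the robot as it stands.
- The arm moves only by the tool move_arm, never from a script. Its argument "commands" is a list of rows, each a list of 6 numbers: the shift along the tool's x, y, z normalised to -1 to 1, where 1 is 0.05 m, then the turn, a rotation vector about the tool's x, y, z normalised to -1 to 1, where 1 is 6 degrees. In form: [[x, y, z, ax, ay, az], ...]. A call has 1 to 20 rows; each row shifts and turns the commanded pose from where the row before left it, along the tool's axes as they then stand; what a row does not reach is not made up. A row lasts 1/10 s, in which the tool goes at most 50 mm and 8.59 degrees, less where a joint would pass 70% of its speed; a pose out of reach is approached as far as the arm can. A call with a number of a shift or a turn outside -1 to 1 is refused whole. A call with a gripper value outside its range is refused whole. "grip" is the closure, from -1 (fully open) to 1 (shut), set as the call begins (left out, the last holds). The fingers move at their own pace and stop on an object; "grip_force" is the grip in N (left out, the last holds). Time passes only in rows, so rows that do not move let the fingers close. It gives the time, the measured TCP pose, the force, the opening and the grip force at its end, in the units of the state.
- robot.read_state(): the state, without advancing time (a new reading comes with each control period).
- cams.get_image(name): name is "scene" or "top"; returns a dict with "color" (400x640x3 uint8, blue, green, red), "intrinsics" (3x3 intrinsics, pixels), "rvec" (rotation vector, rad) and "tvec" (3), from world to camera coordinates, as OpenCV has them. Camera axes: x right, y down, z forward; pixel columns grow to the right and rows downward; lengths in mm; the calibration is good to about 2 mm. A picture is of the moment at which its call begins. There is no depth.
- robot.job_done(): hands the job in; it is judged then, once.
The state is a dict: "t": time; "joint_positions": joint angles; "joint_vel": joint speeds; "effort": joint torques, N m; "ee_pos": TCP position; "orientation": TCP orientation; "force": force on the tool from outside, world axes, zero at the start; "torque": the same for the moment, N m; "gripper_width": finger opening in mm; "finger_force": force on a finger pad.
Only numpy, scipy, OpenCV 4.12 (cv2) and the standard library are available. Lean on these libraries where they do the work, as an engineer would, in place of code of your own. Each camera call takes 0.05 s, during which the arm holds its last target. There are 200 camera calls.

## Working session

There is one attempt and no reset: what is moved stays moved. The work goes in short steps, Python scripts to look and compute and a tool call to move; the robot and the scene stay as the last step left them, time stands still between calls to the robot, and variables do not carry over. Pictures are saved under pics/ and viewed, at most 10 in all, crops included, and the job is handed in when it is done.

Besides the shell and the picture viewer there is one more tool, called after ">>>" in YAML: its name, and indented under it one key for each argument. move_arm: Moves the arm, as the interface text tells. Scaled input: -1 to 1 covers 0.05 m each way for a shift and 6 degrees each way for a turn. Its arguments: {"type":"object","properties":{"commands":{"type":"array","items":{"type":"array","items":{"type":"number","minimum":-1,"maximum":1}}},"grip":{"type":"number"},"grip_force":{"type":"number"}},"required":["commands"]}

```bash
mkdir -p pics; ls
python3 - <<'E'
from workcell import robot,cams
import cv2,numpy as np
for n in("scene","top"):
    d=cams.get_image(n);cv2.imwrite(f"pics/{n}0.png",d["color"])
    np.savez(f"pics/{n}_cal.npz",K=d["intrinsics"],r=d["rvec"],t=d["tvec"])
    R=cv2.Rodrigues(np.array(d["rvec"],float))[0]
    print(n,d["intrinsics"],(-R.T@np.array(d["tvec"]).reshape(3)).round(),R.round(2).tolist())
s=robot.read_state();print(s)
E
```

```text
pics
scene [[403.20957161   0.         319.11624686]
 [  0.         403.20957161 201.86814207]
 [  0.           0.           1.        ]] [  70. -462.  915.] [[0.79, -0.61, -0.02], [-0.46, -0.58, -0.68], [0.4, 0.54, -0.74]]
top [[515.42369481   0.         322.47231467]
 [  0.         515.42369481 195.08914546]
 [  0.           0.           1.        ]] [   4.   69. 1790.] [[0.1, -0.99, 0.0], [-0.95, -0.1, -0.3], [0.29, 0.03, -0.96]]
{'t': 0.1, 'joint_positions': array([-1.30693137,  0.32178941, -0.07009873,  1.45157407,  0.02261852,
        1.37082231, -0.05691659]), 'joint_vel': array([-0.00189447, -0.00094513,  0.00161894, -0.00245839, -0.0001797 ,
        0.00244945,  0.00179852]), 'effort': array([ 3.00733092e-07, -4.94882154e+01, -3.84010272e-01, -3.15211058e+01,
        1.30697977e-02,  7.42515083e-03,  1.83998549e-05]), 'ee_pos': array([160.5858915 , 629.33522977, 230.29610634]), 'orientation': array([[-9.68977663e-01,  2.47148080e-01, -3.40029032e-04],
       [ 2.47148290e-01,  9.68976046e-01, -1.77360283e-03],
       [-1.08862547e-04, -1.80261911e-03, -9.99998369e-01]]), 'force': array([-1.50340263, -0.3341768 ,  0.58221252]), 'torque': array([-0.00641111, -0.00952137,  0.03017926]), 'finger_force': 0.0, 'gripper_width': 85.22732162368149}
```

View pics/scene0.png

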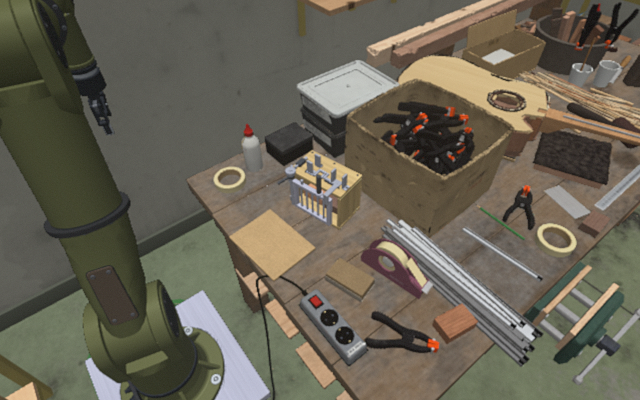

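View pics/top0.png

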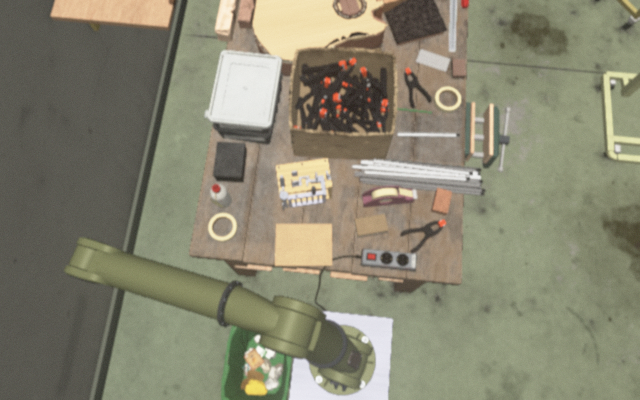

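The scene view shows the cage at about (325,185), with the big box behind it. The top view shows it at about (303,183). I'll enlarge both.

Run:
```python
import cv2,numpy as np
a=cv2.imread("pics/scene0.png")[143:228,278:368];b=cv2.imread("pics/top0.png")[150:212,270:340]
cv2.imwrite("pics/cs.png",cv2.resize(a,None,fx=7,fy=7,interpolation=cv2.INTER_CUBIC))
cv2.imwrite("pics/ct.png",cv2.resize(b,None,fx=9,fy=9,interpolation=cv2.INTER_CUBIC))
```

```text
(no output)
```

View pics/cs.png

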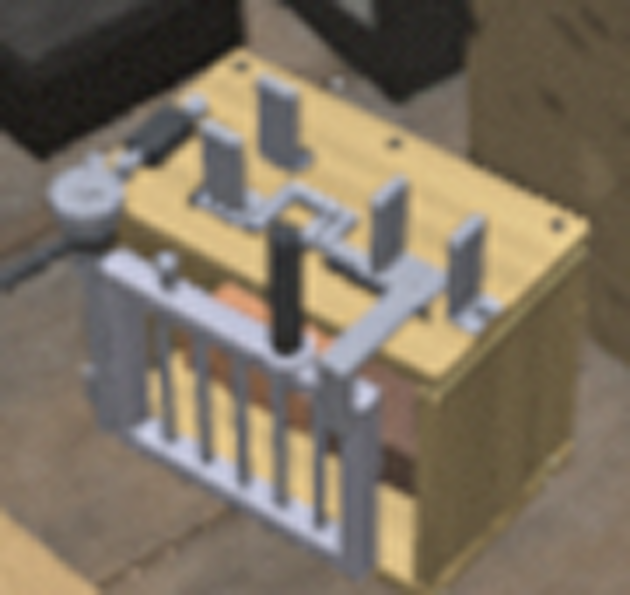

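View pics/ct.png

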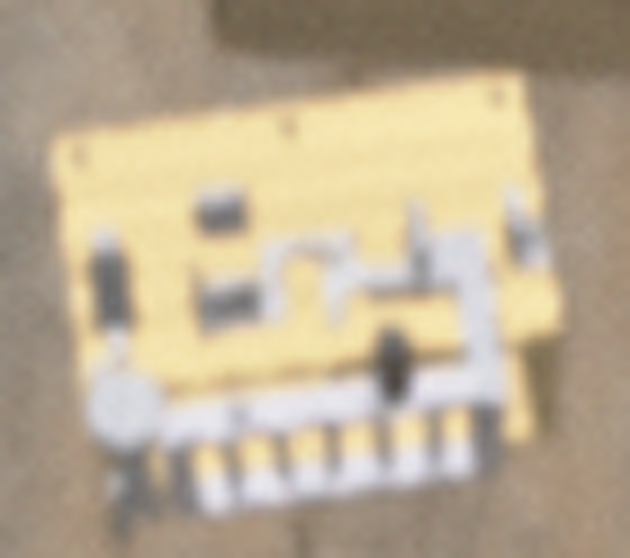

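The crops show both box tops, the tab pairs, the handle, the pin and the collar clearly. In the scene crop the safety tab tops are at (222,130) and (278,88), the latch tops at (393,182) and (468,222), and the handle top at (287,228). I'll fit the cage pose and triangulate.

```bash
cat > fit.py <<'E'
import cv2,numpy as np
from scipy.optimize import least_squares
C={n:np.load(f"pics/{n}_cal.npz") for n in("scene","top")}
S=lambda u,v:np.array([278+(u+.5)/7-.5,143+(v+.5)/7-.5])
T=lambda u,v:np.array([270+(u+.5)/9-.5,150+(v+.5)/9-.5])
def proj(n,P):
    c=C[n];return cv2.projectPoints(np.asarray(P,float).reshape(-1,3),c["r"],c["t"],c["K"],None)[0].reshape(-1,2)
def tri(ps,pt):
    f=lambda p:np.r_[proj("scene",p)[0]-ps,proj("top",p)[0]-pt]
    r=least_squares(f,[600,100,150]);return r.x,np.abs(r.fun).max()
if __name__=="__main__":
    m={"BL":(S(240,48),T(52,137)),"BR":(S(587,232),T(522,73)),"FR":(S(432,385),T(560,327)),
    "sc1":(S(240,67),T(80,156)),"sc2":(S(393,143),T(288,128)),"sc3":(S(557,225),T(497,97)),
    "saf_f":(S(222,130),T(228,275)),"saf_r":(S(278,88),T(222,192)),"lat_l":(S(393,182),T(417,203)),"lat_r":(S(468,222),T(514,190)),
    "h_top":(S(287,228),T(392,333)),"h_foot":(S(286,348),T(397,393)),"collar":(S(85,190),T(123,398)),"pin":(S(167,258),T(238,410))}
    P={}
    for k,(a,b) in m.items():
        P[k],e=tri(a,b);print(k,P[k].round(1),round(e,2))
    M={"BL":(105,90,142),"BR":(105,-90,142),"FR":(0,-90,142)}
    def W(q,p):
        c,s=np.cos(q[2]),np.sin(q[2]);return np.array([q[0]+c*p[0]-s*p[1],q[1]+s*p[0]+c*p[1],p[2]])
    f=lambda q:np.concatenate([np.r_[proj("scene",W(q,p))[0]-m[k][0],proj("top",W(q,p))[0]-m[k][1]] for k,p in M.items()])
    r=least_squares(f,[620,100,0]);print("cage",r.x,r.fun.round(2))
    q=r.x;R=np.array([[np.cos(q[2]),-np.sin(q[2])],[np.sin(q[2]),np.cos(q[2])]])
    H={"saf_f":186,"saf_r":186,"lat_l":186,"lat_r":186,"h_top":188,"h_foot":122,"collar":140,"pin":137}
    for k,z in H.items():  # known-height fit
        rr=least_squares(lambda p:np.r_[proj("scene",[*p,z])[0]-m[k][0],proj("top",[*p,z])[0]-m[k][1]],P[k][:2])
        print(k,"xy",rr.x.round(1),"cage",(R.T@(rr.x-q[:2])).round(1),np.abs(rr.fun).max().round(2))
E
python3 fit.py
```

```text
BL [603.  284.  144.7] 0.44
BR [645.6 110.8 142.4] 0.23
FR [546.3  86.6 140.8] 0.29
sc1 [595.1 272.5 146.4] 0.23
sc2 [614.5 195.7 146.8] 0.28
sc3 [635.  118.5 146.3] 0.19
saf_f [539.6 208.  187.4] 0.11
saf_r [571.4 214.  187.4] 0.12
lat_l [572.7 142.9 188.4] 0.29
lat_r [580.9 108.3 188.6] 0.43
h_top [522.9 145.7 191.5] 0.25
h_foot [519.6 144.2 130.7] 0.32
collar [498.1 244.  154.4] 0.14
pin [504.  201.2 144.6] 0.73
cage [5.23488619e+02 1.73351523e+02 2.39851719e-01] [-0.4   0.42 -0.18 -0.52  0.53 -0.18 -0.11 -0.07 -0.   -0.03  0.02  0.58]
saf_f xy [540.2 208.7] cage [24.7 30.3] 0.22
saf_r xy [572.  214.6] cage [57.  28.5] 0.22
lat_l xy [573.8 143.9] cage [ 41.9 -40.6] 0.41
lat_r xy [582.1 109.3] cage [ 41.7 -76.2] 0.51
h_top xy [524.4 147.2] cage [ -5.3 -25.6] 0.51
h_foot xy [523.1 147.6] cage [ -6.5 -24.9] 1.03
collar xy [503.6 250.6] cage [-1.  79.8] 1.63
pin xy [507.  204.5] cage [-8.7 34.1] 1.13
```

```bash
cat > ov.py <<'E'
import cv2,numpy as np
from fit import proj
q=[523.5,173.4,.24];c,s=np.cos(q[2]),np.sin(q[2])
W=lambda p:[q[0]+c*p[0]-s*p[1],q[1]+s*p[0]+c*p[1],p[2]]
def box(x,y,hx,hy,z0=142,z1=186):
    return [(W(a),W(b)) for a in[(x+i*hx,y+j*hy,z) for i in(-1,1) for j in(-1,1) for z in(z0,z1)] for b in[(x+i*hx,y+j*hy,z) for i in(-1,1) for j in(-1,1) for z in(z0,z1)] if sum(k!=l for k,l in zip(a,b))==1 and a<b]
L=box(49-26,29.5,3,10)+box(59,29.5,3,10)+box(41.7,-67.4+27,10,3)+box(41.7,-67.4-9,10,3)+box(-6,-25,7,7,122,188)+box(52.5,0,52.5,90,0,142)
out=[]
for n,(x0,y0,w,h,f) in {"scene":(290,148,80,75,5),"top":(270,150,70,62,5)}.items():
    im=cv2.resize(cv2.imread(f"pics/{n}0.png")[y0:y0+h,x0:x0+w],None,fx=f,fy=f,interpolation=cv2.INTER_CUBIC)
    for a,b in L:
        u=(proj(n,[a,b])-[x0,y0]+.5)*f
        cv2.line(im,*[tuple(int(round(t*8)) for t in k) for k in u],(0,0,255),1,cv2.LINE_AA,3)
    out.append(cv2.copyMakeBorder(im,0,375-im.shape[0],0,0,cv2.BORDER_CONSTANT))
cv2.imwrite("pics/ov.png",np.hstack(out))
for k,p in {"saf":(49,29.5,172),"lat":(41.7,-67.4,172),"han":(-6,-25,172),"hinge":(-6,75,172)}.items(): print(k,np.round(W(p),1))
E
python3 ov.py
```

```text
saf [564.1 213.7 172. ]
lat [580.  117.8 172. ]
han [523.6 147.7 172. ]
hinge [499.8 244.8 172. ]
```

View pics/ov.png

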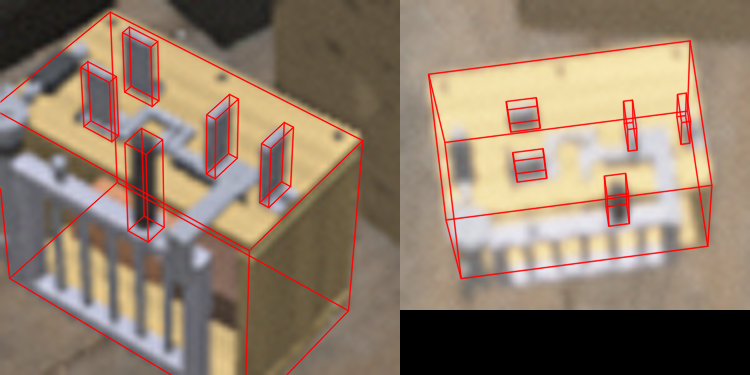

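The overlay fits both views to about a pixel. Now I'll move above the safety catch.

>>> move_arm:
  commands:
    - [0,0,-0.4,0,0,0]
    - [-0.2,-0.12,0,0,0,0]
    - [-0.4,-0.24,0,0,0,0]
    - [-0.66,-0.4,0,0,0,0]
    - [-0.66,-0.4,0,0,0,0]
    - [-0.66,-0.4,0,0,0,0]
    - [-0.66,-0.4,0,0,0,0]
    - [-0.66,-0.4,0,0,0,0]
    - [-0.66,-0.4,0,0,0,0]
    - [-0.66,-0.4,0,0,0,0]
    - [-0.66,-0.4,0,0,0,0]
    - [-0.66,-0.4,0,0,0,0]
    - [-0.66,-0.4,0,0,0,0]
    - [-0.66,-0.4,0,0,0,0]
    - [-0.66,-0.4,0,0,0,0]
    - [-0.66,-0.4,0,0,0,0]
    - [-0.4,-0.3,0,0,0,0]
    - [-0.2,-0.2,0,0,0,0]
    - [0,0,0,0,0,0]
  grip: -1

```text
t: 2.0
ee_pos: [560.3, 212.3, 250.8]
orientation: [[-0.968, 0.252, -0.0], [0.252, 0.968, -0.001], [0.0, -0.001, -1.0]]
force: [-0.5, -0.4, -0.3]
gripper_width: 85.8
finger_force: 0.0
```

>>> move_arm:
  commands:
    - [0,0,0,0,0,0.94]
    - [0,0,0,0,0,0.94]
    - [0,0,0,0,0,0.94]
    - [0,0,0,0,0,0.94]
    - [0,0,0,0,0,0.94]
    - [0,0,0,0,0,0.94]
    - [0,0,0,0,0,0.94]
    - [0,0,0,0,0,0.94]
    - [0,0,0,0,0,0.94]
    - [0,0,0,0,0,0.94]
    - [0,0,0,0,0,0.94]
    - [0,0,0,0,0,0]
    - [0,0,0,0,0,0]

```text
t: 3.3
ee_pos: [558.7, 216.8, 251.2]
orientation: [[-0.24, 0.971, -0.001], [0.971, 0.24, 0.001], [0.001, -0.0, -1.0]]
force: [-0.1, 0.4, -0.3]
gripper_width: 85.5
finger_force: 0.0
```

```bash
cat > rel.py <<'E'
import sys,numpy as np
from workcell import robot
s=robot.read_state();R=s["orientation"];p=s["ee_pos"]
t=np.array([float(a) for a in sys.argv[1:4]])
print("t",round(s["t"],1),"p",p.round(1),"yaw_y",np.degrees(np.arctan2(R[1,1],R[0,1])).round(1),"F",s["force"].round(1),"w",round(s["gripper_width"],1),"ff",round(s["finger_force"],1),"q",s["joint_positions"].round(2))
print("rows units to target in tool axes",(R.T@(t-p)/50).round(3),"z",R[:,2].round(3))
E
python3 rel.py 564.1 213.7 153
```

```text
t 3.3 p [558.7 216.8 251.2] yaw_y 13.9 F [-0.1  0.4 -0.3] w 85.5 ff 0.0 q [-0.77  0.21  0.42  1.57 -0.09  1.38 -0.1 ]
rows units to target in tool axes [-0.088  0.091  1.964] z [-0.001  0.001 -1.   ]
```

>>> move_arm:
  commands:
    - [-0.09,0.09,0.2,0,0,0]
    - [0,0,0.4,0,0,0]
    - [0,0,0.5,0,0,0]
    - [0,0,0.4,0,0,0]
    - [0,0,0.3,0,0,0]
    - [0,0,0.16,0,0,0]
    - [0,0,0,0,0,0]
    - [0,0,0,0,0,0]

```text
t: 4.1
ee_pos: [565.6, 212.1, 154.0]
orientation: [[-0.236, 0.972, 0.001], [0.972, 0.236, 0.0], [0.0, 0.001, -1.0]]
force: [-0.1, 1.0, -0.3]
gripper_width: 85.6
finger_force: 0.0
```

>>> move_arm:
  commands:
    - [0,0,0,0,0,0]
    - [0,0,0,0,0,0]
    - [0,0,0,0,0,0]
    - [0,0,0,0,0,0]
    - [0,0,0,0,0,0]
    - [0,0,0,0,0,0]
    - [0,0,0,0,0,0]
    - [0,0,0,0,0,0]
    - [0,0,0,0,0,0]
    - [0,0,0,0,0,0]
  grip: 1
  grip_force: 30

```text
t: 5.1
ee_pos: [566.5, 212.6, 154.0]
orientation: [[-0.236, 0.972, 0.003], [0.972, 0.236, 0.001], [0.0, 0.004, -1.0]]
force: [5.5, 2.7, 1.0]
gripper_width: 24.9
finger_force: 35.2
```

```bash
python3 rel.py 564.1 213.7 153
```

```text
t 5.1 p [566.5 212.6 154. ] yaw_y 13.7 F [5.5 2.7 1. ] w 24.9 ff 35.2 q [-0.75  0.28  0.42  1.68 -0.12  1.2  -0.07]
rows units to target in tool axes [ 0.033 -0.042  0.021] z [ 0.003  0.001 -1.   ]
```

>>> move_arm:
  commands:
    - [0,0,0,0,0,0]
    - [0,0,0,0,0,0]
    - [0,0,0,0,0,0]
    - [0,0,0,0,0,0]
  grip_force: 60

```text
t: 5.5
ee_pos: [566.8, 212.6, 154.1]
orientation: [[-0.236, 0.972, 0.004], [0.972, 0.236, 0.001], [0.0, 0.004, -1.0]]
force: [5.9, 1.7, 0.7]
gripper_width: 23.5
finger_force: 62.3
```

>>> move_arm:
  commands:
    - [0,0,0,0,0,0]
    - [0,0,0,0,0,0]
    - [0,0,0,0,0,0]
    - [0,0,0,0,0,0]
    - [0,0,0,0,0,0]
    - [0,0,0,0,0,0]
    - [0,0,0,0,0,0]
    - [0,0,-0.2,0,0,0]
    - [0,0,-0.5,0,0,0]
    - [0,0,-0.5,0,0,0]
    - [0,0,-0.4,0,0,0]
    - [0,0,0,0,0,0]
  grip: -1

```text
t: 6.7
ee_pos: [567.0, 212.6, 237.6]
orientation: [[-0.236, 0.972, 0.006], [0.972, 0.236, 0.003], [0.002, 0.007, -1.0]]
force: [-0.3, -0.1, 0.4]
gripper_width: 85.3
finger_force: 0.0
```

>>> move_arm:
  commands:
    - [0,0,0,0,0,-0.9]
    - [0,0,0,0,0,-0.9]
    - [0,0,0,0,0,-0.9]
    - [0,0,0,0,0,-0.9]
    - [0,0,0,0,0,-0.9]
    - [0,0,0,0,0,-0.9]
    - [0,0,0,0,0,-0.9]
    - [0,0,0,0,0,-0.9]
    - [0,0,0,0,0,-1]
    - [0,0,0,0,0,-1]
    - [0,0,0,0,0,-1]
    - [0,0,0,0,0,-1]
    - [0,0,0,0,0,-1]
    - [0,0,0,0,0,-1]
    - [0,0,0,0,0,-0.9]
    - [0,0,0,0,0,-0.9]
    - [0,0,0,0,0,0]
    - [0,0,0,0,0,0]

```text
t: 8.5
ee_pos: [564.8, 211.9, 232.9]
orientation: [[-0.972, -0.234, -0.001], [-0.234, 0.972, -0.0], [0.001, -0.0, -1.0]]
force: [-0.1, 0.2, -0.2]
gripper_width: 85.2
finger_force: 0.0
```

```bash
python3 rel.py 580 117.8 153
```

```text
t 8.5 p [564.8 211.9 232.9] yaw_y 103.5 F [-0.1  0.2 -0.2] w 85.2 ff 0.0 q [-0.62  0.22  0.26  1.58 -0.06  1.35  1.45]
rows units to target in tool axes [ 0.144 -1.9    1.597] z [-0.001 -0.    -1.   ]
```

>>> move_arm:
  commands:
    - [0.14,-0.3,0,0,0,0]
    - [0,-0.6,0,0,0,0]
    - [0,-0.6,0,0,0,0]
    - [0,-0.4,0,0,0,0]
    - [0,0,0.2,0,0,0]
    - [0,0,0.4,0,0,0]
    - [0,0,0.5,0,0,0]
    - [0,0,0.3,0,0,0]
    - [0,0,0.2,0,0,0]
    - [0,0,0,0,0,0]
    - [0,0,0,0,0,0]

```text
t: 9.6
ee_pos: [581.0, 118.3, 153.9]
orientation: [[-0.972, -0.236, 0.001], [-0.236, 0.972, 0.0], [-0.001, 0.0, -1.0]]
force: [0.5, 0.4, 0.4]
gripper_width: 85.4
finger_force: 0.0
```

>>> move_arm:
  commands:
    - [0,0,0,0,0,0]
    - [0,0,0,0,0,0]
    - [0,0,0,0,0,0]
    - [0,0,0,0,0,0]
    - [0,0,0,0,0,0]
    - [0,0,0,0,0,0]
    - [0,0,0,0,0,0]
    - [0,0,0,0,0,0]
    - [0,0,0,0,0,0]
    - [0,0,0,0,0,0]
  grip: 1
  grip_force: 30

```text
t: 10.6
ee_pos: [581.1, 119.2, 154.3]
orientation: [[-0.971, -0.237, 0.001], [-0.237, 0.971, 0.001], [-0.002, 0.001, -1.0]]
force: [-1.3, 3.5, 4.9]
gripper_width: 22.8
finger_force: 31.6
```

```bash
python3 rel.py 580 117.8 153
```

```text
t 10.6 p [581.1 119.2 154.3] yaw_y 103.7 F [-1.3  3.5  4.9] w 22.8 ff 31.6 q [-0.51  0.25  0.31  1.71 -0.08  1.19  1.63]
rows units to target in tool axes [ 0.029 -0.022  0.026] z [ 0.001  0.001 -1.   ]
```

>>> move_arm:
  commands:
    - [0,0,0,0,0,0]
    - [0,0,0,0,0,0]
    - [0,0,0,0,0,0]
    - [0,0,0,0,0,0]
  grip_force: 60

```text
t: 11.0
ee_pos: [581.2, 118.8, 154.4]
orientation: [[-0.971, -0.237, 0.002], [-0.237, 0.971, 0.001], [-0.002, 0.0, -1.0]]
force: [-1.1, 3.0, 6.0]
gripper_width: 21.9
finger_force: 60.8
```

>>> move_arm:
  commands:
    - [0,0,0,0,0,0]
    - [0,0,0,0,0,0]
    - [0,0,0,0,0,0]
    - [0,0,0,0,0,0]
    - [0,0,0,0,0,0]
    - [0,0,0,0,0,0]
    - [0,0,0,0,0,0]
    - [0,0,-0.2,0,0,0]
    - [0,0,-0.5,0,0,0]
    - [0,0,-0.5,0,0,0]
    - [0,0,-0.4,0,0,0]
    - [0,0,0,0,0,0]
  grip: -1

```text
t: 12.2
ee_pos: [582.7, 118.4, 237.6]
orientation: [[-0.972, -0.236, 0.007], [-0.236, 0.972, 0.002], [-0.007, 0.001, -1.0]]
force: [0.2, 0.4, 0.9]
gripper_width: 85.2
finger_force: 0.0
```

```bash
python3 rel.py 523.6 147.7 155
python3 - <<'E'
from workcell import cams
import cv2,numpy as np
o=[]
for n,(x0,y0,w,h) in {"scene":(290,148,80,75),"top":(270,150,70,75)}.items():
    im=cams.get_image(n)["color"]; cv2.imwrite(f"pics/{n}1.png",im)
    o.append(cv2.resize(im[y0:y0+h,x0:x0+w],None,fx=5,fy=5,interpolation=cv2.INTER_CUBIC))
cv2.imwrite("pics/c1.png",np.hstack(o))
E
```

```text
t 12.2 p [582.7 118.4 237.6] yaw_y 103.6 F [0.2 0.4 0.9] w 85.2 ff 0.0 q [-0.52  0.2   0.32  1.6  -0.06  1.34  1.62]
rows units to target in tool axes [1.023 0.847 1.646] z [ 0.007  0.002 -1.   ]
```

View pics/c1.png

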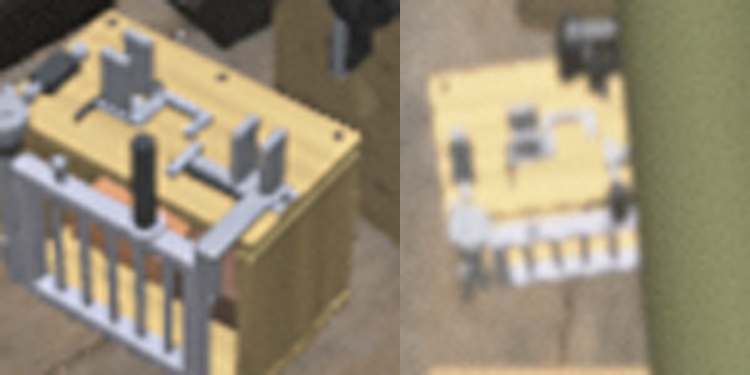

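Both catches have their tabs together (safety at about (125,75), latch at about (260,155) in the crop), so both are home. Next I'll move to the handle.

>>> move_arm:
  commands:
    - [0.2,0.15,0,0,0,0]
    - [0.4,0.35,0,0,0,0]
    - [0.3,0.25,0,0,0,0]
    - [0.12,0.1,0,0,0,0]
    - [0,0,0.2,0,0,0]
    - [0,0,0.4,0,0,0]
    - [0,0,0.5,0,0,0]
    - [0,0,0.35,0,0,0]
    - [0,0,0.2,0,0,0]
    - [0,0,0,0,0,0]
    - [0,0,0,0,0,0]

```text
t: 13.4
ee_pos: [521.6, 147.1, 151.0]
orientation: [[-0.972, -0.235, 0.0], [-0.235, 0.972, -0.0], [-0.0, -0.0, -1.0]]
force: [0.1, 0.5, 0.1]
gripper_width: 84.9
finger_force: 0.0
```

>>> move_arm:
  commands:
    - [0,0,0,0,0,0]
    - [0,0,0,0,0,0]
    - [0,0,0,0,0,0]
    - [0,0,0,0,0,0]
    - [0,0,0,0,0,0]
    - [0,0,0,0,0,0]
    - [0,0,0,0,0,0]
    - [0,0,0,0,0,0]
    - [0,0,0,0,0,0]
    - [0,0,0,0,0,0]
  grip: 1
  grip_force: 50

```text
t: 14.4
ee_pos: [521.1, 148.6, 151.2]
orientation: [[-0.972, -0.237, 0.0], [-0.237, 0.972, 0.002], [-0.001, 0.001, -1.0]]
force: [-1.0, 4.8, 3.3]
gripper_width: 12.7
finger_force: 48.9
```

```bash
python3 rel.py 523.6 147.7 155
```

```text
t 14.4 p [521.1 148.6 151.2] yaw_y 103.7 F [-1.   4.8  3.3] w 12.7 ff 48.9 q [-0.58  0.15  0.28  1.83 -0.05  1.17  1.52]
rows units to target in tool axes [-0.045 -0.029 -0.075] z [ 0.     0.002 -1.   ]
```

>>> move_arm:
  commands:
    - [0.08,0.002,0,0,0,0.4]
    - [0.17,0.008,0,0,0,0.83]
    - [0.17,0.008,0,0,0,0.83]
    - [0.17,0.008,0,0,0,0.83]
    - [0,0,0,0,0,0]

```text
t: 14.9
ee_pos: [492.8, 146.7, 151.3]
orientation: [[-0.998, 0.064, 0.004], [0.064, 0.998, 0.003], [-0.004, 0.003, -1.0]]
force: [3.3, 7.4, -0.5]
gripper_width: 12.6
finger_force: 48.7
```

```bash
python3 rel.py 499.8 244.8 151
```

```text
t 14.9 p [492.8 146.7 151.3] yaw_y 86.3 F [ 3.3  7.4 -0.5] w 12.6 ff 48.7 q [-0.61  0.08  0.29  1.9  -0.03  1.16  1.19]
rows units to target in tool axes [-0.013  1.968  0.012] z [ 0.004  0.003 -1.   ]
```

>>> move_arm:
  commands:
    - [0.17,0.01,0,0,0,0.83]
    - [0.17,0.01,0,0,0,0.83]
    - [0.17,0.01,0,0,0,0.83]
    - [0.17,0.01,0,0,0,0.83]
    - [0.17,0.01,0,0,0,0.83]
    - [0.17,0.01,0,0,0,0.83]
    - [0.17,0.01,0,0,0,0.83]
    - [0.17,0.01,0,0,0,0.83]
    - [0,0,0,0,0,0]

```text
t: 15.8
ee_pos: [431.0, 173.6, 151.2]
orientation: [[-0.726, 0.688, 0.001], [0.688, 0.726, 0.001], [-0.001, 0.002, -1.0]]
force: [0.6, 4.7, 2.0]
gripper_width: 12.8
finger_force: 49.5
```

```bash
python3 rel.py 499.8 244.8 151
```

```text
t 15.8 p [431.  173.6 151.2] yaw_y 46.5 F [0.6 4.7 2. ] w 12.8 ff 49.5 q [-0.68 -0.02  0.24  2.01  0.01  1.16  0.37]
rows units to target in tool axes [-0.019  1.98   0.008] z [ 0.001  0.001 -1.   ]
```

>>> move_arm:
  commands:
    - [0.17,0.008,0,0,0,0.83]
    - [0.17,0.008,0,0,0,0.83]
    - [0.17,0.008,0,0,0,0.83]
    - [0,0,0,0,0,0]
    - [0,0,0,0,0,0]

```text
t: 16.3
ee_pos: [415.6, 192.3, 151.2]
orientation: [[-0.525, 0.851, 0.001], [0.851, 0.525, 0.0], [-0.0, 0.001, -1.0]]
force: [-1.2, 3.8, 4.0]
gripper_width: 12.6
finger_force: 49.7
```

>>> move_arm:
  commands:
    - [0.07,0.002,0,0,0,0.33]
    - [0,0,0,0,0,0]

```text
t: 16.5
ee_pos: [413.7, 195.4, 151.2]
orientation: [[-0.494, 0.869, 0.0], [0.869, 0.494, 0.0], [-0.0, 0.001, -1.0]]
force: [-2.5, 2.4, 5.8]
gripper_width: 12.5
finger_force: 49.8
```

>>> move_arm:
  commands:
    - [0.07,0.002,0,0,0,0.33]
    - [0,0,0,0,0,0]

```text
t: 16.7
ee_pos: [412.0, 198.4, 151.2]
orientation: [[-0.464, 0.886, 0.0], [0.886, 0.464, 0.0], [0.0, 0.0, -1.0]]
force: [-2.0, 2.9, 5.1]
gripper_width: 12.5
finger_force: 49.8
```

```bash
cat >> rel.py <<'E'
print("F tool",(R.T@s["force"]).round(1))
E
python3 rel.py 499.8 244.8 151
```

```text
t 16.7 p [412.  198.4 151.2] yaw_y 27.6 F [-2.   2.9  5.1] w 12.5 ff 49.8 q [-0.71 -0.04  0.2   2.02  0.01  1.16 -0.03]
rows units to target in tool axes [0.007 1.987 0.004] z [ 0.  0. -1.]
F tool [ 3.5 -0.5 -5.1]
```

>>> move_arm:
  commands:
    - [0.07,0.002,0,0,0,0.33]
    - [0,0,0,0,0,0]

```text
t: 16.9
ee_pos: [410.4, 201.5, 151.2]
orientation: [[-0.433, 0.901, 0.0], [0.901, 0.433, -0.0], [-0.0, 0.0, -1.0]]
force: [-2.7, 2.9, 6.3]
gripper_width: 12.7
finger_force: 49.9
```

>>> move_arm:
  commands:
    - [0.07,0.002,0,0,0,0.33]
    - [0,0,0,0,0,0]

```text
t: 17.1
ee_pos: [408.8, 204.6, 151.2]
orientation: [[-0.402, 0.916, -0.0], [0.916, 0.402, -0.0], [-0.0, -0.0, -1.0]]
force: [-3.3, 3.0, 6.2]
gripper_width: 12.7
finger_force: 49.9
```

```bash
python3 rel.py 499.8 244.8 151
```

```text
t 17.1 p [408.8 204.6 151.2] yaw_y 23.7 F [-3.3  3.   6.2] w 12.7 ff 49.9 q [-0.72 -0.04  0.19  2.02  0.01  1.16 -0.12]
rows units to target in tool axes [0.005 1.989 0.003] z [-0. -0. -1.]
F tool [ 4.1 -1.9 -6.2]
```

>>> move_arm:
  commands:
    - [0.07,0.002,0,0,0,0.33]
    - [0,0,0,0,0,0]

```text
t: 17.3
ee_pos: [407.4, 207.8, 151.2]
orientation: [[-0.37, 0.929, -0.0], [0.929, 0.37, -0.0], [-0.0, -0.001, -1.0]]
force: [-3.8, 1.9, 5.8]
gripper_width: 12.8
finger_force: 50.0
```

>>> move_arm:
  commands:
    - [0.07,0.002,0,0,0,0.33]
    - [0,0,0,0,0,0]

```text
t: 17.5
ee_pos: [406.1, 211.1, 151.2]
orientation: [[-0.337, 0.941, -0.001], [0.941, 0.337, -0.0], [-0.0, -0.001, -1.0]]
force: [-3.9, 2.4, 7.5]
gripper_width: 12.7
finger_force: 50.0
```

```bash
python3 rel.py 499.8 244.8 151
```

```text
t 17.5 p [406.1 211.1 151.2] yaw_y 19.7 F [-3.9  2.4  7.5] w 12.7 ff 50.0 q [-0.72 -0.03  0.18  2.02  0.01  1.16 -0.2 ]
rows units to target in tool axes [0.002 1.992 0.002] z [-0.001 -0.    -1.   ]
F tool [ 3.5 -2.8 -7.5]
```

>>> move_arm:
  commands:
    - [0.07,0.001,0,0,0,0.33]
    - [0,0,0,0,0,0]

```text
t: 17.7
ee_pos: [404.9, 214.4, 151.2]
orientation: [[-0.305, 0.953, -0.001], [0.953, 0.305, -0.0], [-0.0, -0.001, -1.0]]
force: [-4.3, 2.4, 6.3]
gripper_width: 12.7
finger_force: 50.0
```

>>> move_arm:
  commands:
    - [0.07,0.001,0,0,0,0.33]
    - [0,0,0,0,0,0]

```text
t: 17.9
ee_pos: [403.9, 217.7, 151.2]
orientation: [[-0.271, 0.962, -0.001], [0.962, 0.271, -0.0], [-0.0, -0.001, -1.0]]
force: [-3.6, 1.1, 8.3]
gripper_width: 12.9
finger_force: 50.1
```

```bash
python3 rel.py 499.8 244.8 151
```

```text
t 17.9 p [403.9 217.7 151.2] yaw_y 15.7 F [-3.6  1.1  8.3] w 12.9 ff 50.1 q [-0.73 -0.03  0.17  2.01  0.01  1.16 -0.28]
rows units to target in tool axes [0.000e+00 1.993e+00 1.000e-03] z [-0.001 -0.    -1.   ]
F tool [ 2.  -3.1 -8.3]
```

>>> move_arm:
  commands:
    - [0.07,0.001,0,0,0,0.33]
    - [0,0,0,0,0,0]

```text
t: 18.1
ee_pos: [402.9, 221.1, 151.2]
orientation: [[-0.238, 0.971, -0.001], [0.971, 0.238, -0.0], [-0.0, -0.001, -1.0]]
force: [-4.6, 1.8, 7.8]
gripper_width: 12.9
finger_force: 50.1
```

>>> move_arm:
  commands:
    - [0.035,0.001,0,0,0,0.17]
    - [0,0,0,0,0,0]

```text
t: 18.3
ee_pos: [402.6, 222.7, 151.2]
orientation: [[-0.221, 0.975, -0.001], [0.975, 0.221, -0.0], [-0.0, -0.001, -1.0]]
force: [-4.9, 1.4, 7.6]
gripper_width: 12.8
finger_force: 50.1
```

```bash
python3 rel.py 499.8 244.8 151
```

```text
t 18.3 p [402.6 222.7 151.2] yaw_y 12.8 F [-4.9  1.4  7.6] w 12.8 ff 50.1 q [-0.73 -0.03  0.17  2.01  0.    1.16 -0.34]
rows units to target in tool axes [0.002 1.994 0.002] z [-0.001 -0.    -1.   ]
F tool [ 2.5 -4.4 -7.6]
```

>>> move_arm:
  commands:
    - [0.035,0.002,0,0,0,0.17]
    - [0,0,0,0,0,0]

```text
t: 18.5
ee_pos: [402.1, 224.4, 151.2]
orientation: [[-0.203, 0.979, -0.001], [0.979, 0.203, -0.001], [-0.0, -0.002, -1.0]]
force: [-4.8, 1.3, 7.2]
gripper_width: 12.5
finger_force: 50.1
```

>>> move_arm:
  commands:
    - [0.035,0.002,0,0,0,0.17]
    - [0,0,0,0,0,0]

```text
t: 18.7
ee_pos: [401.8, 226.1, 151.2]
orientation: [[-0.186, 0.983, -0.002], [0.983, 0.186, -0.001], [-0.0, -0.002, -1.0]]
force: [-5.8, 1.6, 7.2]
gripper_width: 12.9
finger_force: 50.2
```

```bash
python3 rel.py 499.8 244.8 151
```

```text
t 18.7 p [401.8 226.1 151.2] yaw_y 10.7 F [-5.8  1.6  7.2] w 12.9 ff 50.2 q [-0.74 -0.03  0.16  2.01  0.    1.16 -0.39]
rows units to target in tool axes [0.002 1.996 0.   ] z [-0.002 -0.001 -1.   ]
F tool [ 2.7 -5.4 -7.2]
```

>>> move_arm:
  commands:
    - [0.035,0,0,0,0,0.17]
    - [0,0,0,0,0,0]

```text
t: 18.9
ee_pos: [401.5, 227.4, 151.2]
orientation: [[-0.168, 0.986, -0.002], [0.986, 0.168, -0.001], [-0.001, -0.002, -1.0]]
force: [-4.8, 0.3, 8.0]
gripper_width: 12.7
finger_force: 50.2
```

>>> move_arm:
  commands:
    - [0.035,0,0,0,0,0.17]
    - [0,0,0,0,0,0]

```text
t: 19.1
ee_pos: [401.7, 226.7, 151.1]
orientation: [[-0.148, 0.989, -0.002], [0.989, 0.148, -0.004], [-0.004, -0.003, -1.0]]
force: [-4.8, -5.6, 10.6]
gripper_width: 12.7
finger_force: 50.5
```

```bash
python3 rel.py 499.8 244.8 151;  python3 - <<'E'
from workcell import cams
import cv2,numpy as np
o=[]
for n,(x0,y0,w,h) in {"scene":(270,150,80,75),"top":(260,160,70,75)}.items():
    im=cams.get_image(n)["color"]; cv2.imwrite(f"pics/{n}2.png",im)
    o.append(cv2.resize(im[y0:y0+h,x0:x0+w],None,fx=5,fy=5,interpolation=cv2.INTER_CUBIC))
cv2.imwrite("pics/c2.png",np.hstack(o))
E
```

```text
t 19.1 p [401.7 226.7 151.1] yaw_y 8.5 F [-4.8 -5.6 10.6] w 12.7 ff 50.5 q [-0.74 -0.02  0.16  2.01  0.01  1.16 -0.43]
rows units to target in tool axes [ 0.067  1.994 -0.003] z [-0.002 -0.004 -1.   ]
F tool [ -4.8  -5.6 -10.6]
```

View pics/c2.png

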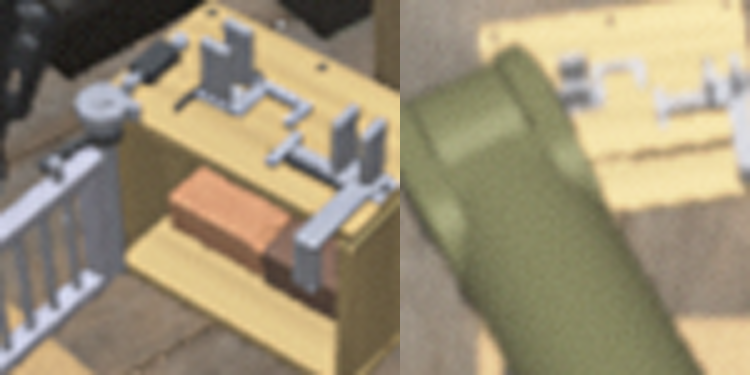

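The gate is open, with the pin against the stop arm at about (50,165) in the crop. The tangential force reversed at about 94°. I'll settle, add a hair more push and check that it is steady.

>>> move_arm:
  commands:
    - [0.02,0,0,0,0,0]
    - [0,0,0,0,0,0]
    - [0,0,0,0,0,0]
    - [0,0,0,0,0,0]
    - [0,0,0,0,0,0]

```text
t: 19.7
ee_pos: [401.6, 227.0, 151.2]
orientation: [[-0.147, 0.989, -0.002], [0.989, 0.147, -0.005], [-0.005, -0.003, -1.0]]
force: [-5.3, -5.7, 11.3]
gripper_width: 12.8
finger_force: 50.6
```

```bash
python3 rel.py 499.8 244.8 151
```

```text
t 19.7 p [401.6 227.  151.2] yaw_y 8.5 F [-5.3 -5.7 11.3] w 12.8 ff 50.6 q [-0.74 -0.02  0.16  2.01  0.01  1.16 -0.43]
rows units to target in tool axes [ 0.063  1.994 -0.003] z [-0.002 -0.005 -1.   ]
F tool [ -4.9  -6.1 -11.2]
```

>>> move_arm:
  commands:
    - [0,0,0,0,0,0]
    - [0,0,0,0,0,0]
    - [0,0,0,0,0,0]
    - [0,0,0,0,0,0]
    - [0,0,0,0,0,0]
    - [0,0,0,0,0,0]
    - [0,0,0,0,0,0]
    - [0,0,0,0,0,0]

```text
t: 20.5
ee_pos: [401.6, 227.0, 151.1]
orientation: [[-0.147, 0.989, -0.002], [0.989, 0.147, -0.005], [-0.005, -0.003, -1.0]]
force: [-5.4, -5.1, 11.3]
gripper_width: 12.9
finger_force: 50.6
```

```bash
python3 rel.py 499.8 244.8 151
```

```text
t 20.5 p [401.6 227.  151.1] yaw_y 8.5 F [-5.4 -5.1 11.3] w 12.9 ff 50.6 q [-0.74 -0.02  0.16  2.01  0.01  1.16 -0.43]
rows units to target in tool axes [ 0.063  1.995 -0.004] z [-0.002 -0.005 -1.   ]
F tool [ -4.3  -6.1 -11.3]
```

>>> move_arm:
  commands:
    - [0.05,0,0,0,0,0]
    - [0,0,0,0,0,0]
    - [0,0,0,0,0,0]
    - [0,0,0,0,0,0]
    - [0,0,0,0,0,0]

```text
t: 21.0
ee_pos: [401.4, 227.9, 151.1]
orientation: [[-0.146, 0.989, -0.003], [0.989, 0.146, -0.007], [-0.007, -0.004, -1.0]]
force: [-5.0, -10.2, 13.2]
gripper_width: 13.1
finger_force: 50.8
```

```bash
python3 rel.py 499.8 244.8 151
```

```text
t 21.0 p [401.4 227.9 151.1] yaw_y 8.4 F [ -5.  -10.2  13.2] w 13.1 ff 50.8 q [-0.74 -0.02  0.16  2.    0.01  1.16 -0.44]
rows units to target in tool axes [ 0.047  1.996 -0.006] z [-0.003 -0.007 -1.   ]
F tool [ -9.5  -6.5 -13.1]
```

The stop is firm: the force rises with almost no motion. I'll ease off slightly and hand in.

>>> move_arm:
  commands:
    - [-0.02,0,0,0,0,0]
    - [0,0,0,0,0,0]
    - [0,0,0,0,0,0]
    - [0,0,0,0,0,0]
    - [0,0,0,0,0,0]
    - [0,0,0,0,0,0]

```text
t: 21.6
ee_pos: [401.5, 227.4, 151.1]
orientation: [[-0.146, 0.989, -0.003], [0.989, 0.146, -0.006], [-0.006, -0.004, -1.0]]
force: [-4.9, -8.6, 11.4]
gripper_width: 12.6
finger_force: 50.7
```

```bash
python3 rel.py 499.8 244.8 151; python3 -c "
from workcell import robot
print(robot.job_done())"
```

```text
t 21.6 p [401.5 227.4 151.1] yaw_y 8.4 F [-4.9 -8.6 11.4] w 12.6 ff 50.7 q [-0.74 -0.02  0.16  2.01  0.01  1.16 -0.43]
rows units to target in tool axes [ 0.057  1.995 -0.005] z [-0.003 -0.006 -1.   ]
F tool [ -7.9  -6.2 -11.3]
the job is handed in; nothing more can be done
None
```

I squeezed the safety catch home, then the latch, swung the gate open to its stop at about 94°, and handed the job in at 21.6 s, still gripping the handle and pushing the gate on the stop with about 8 N; the verdict was not shown.

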